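# Nip a printed part in the bench caliper and gauge its marked spot

### The arm

A 7-joint arm with a two-finger parallel gripper is mounted at the origin on the work surface. World frame = base frame: x ahead of the robot, y to its left, z up, the work surface at z = 0. Lengths are in m, angles in rad, forces in N, time in s.
With the tool pointing down it reaches from about 0.425 to 0.925 m from the base axis. Payload 6.8 kg.
Tool frame: the origin (TCP) lies on the centre line of the jaws, within the pads' length; the fingertips stand 8 mm ahead of it and the grasp point (between the pads) lies 11 mm behind it (r.finger_overhang is the distance from the TCP to the fingertips, in m); x points along the fingers, z is the direction in which the jaws open and shut, and the axes are right-handed (so a half turn about x gives the same grasp; the last joint's range is limited). The gripper opens to 85 mm and grips with 20 to 120 N. Pads are 22 mm wide; open, the fingers measure 114 mm over their backs; the gripper's body (76 mm by 85 mm) begins 54 mm behind the grasp point. The pads swing forward as they close: fully open they stand 13 mm farther back than shut.
Start: joints at [-1.28, 0.477, 0.022, 1.555, -0.011, 1.109, -0.083], TCP at [0.262, 0.622, 0.239] pointing down, gripper open.
Joint ranges: [-2.96, 2.96], [-0.34, 2.1], [-1.41, 1.46], [0.24, 2.44], [-1.37, 4.51], [0.17, 1.92], [-2.96, 2.96]. Speed limits (rad/s): [2.39, 2.39, 3.14, 3.14, 3.14, 3.14, 3.14].

### API

Orientations are given as a rotation vector (axis times angle).
In Python, from bench import r gives the robot as it stands. The module is installed in compiled form; this text tells all that it offers.
- The arm moves only by the tool play_rows, never from a script. Its argument "plan" is a list of rows, each a list of 5 numbers: the opening, from -1 (shut) to 1 (fully open), then the shift along the world's x, y, z in m, then the turn about the world's z in rad. A call has 1 to 10 rows; each row is the pose to reach, as a shift and turn from the pose commanded when the call began; what a row does not reach only later rows make up. A row lasts 1/10 s, in which the tool goes at most 50 mm and 8.59 degrees, less where a joint would pass 70% of its speed; a pose out of reach is approached as far as the arm can. A call with a gripper value outside its range is refused whole. The fingers move at their own pace and stop on an object; "force" is the grip in N (left out, the last holds). Time passes only in rows, so rows that repeat a pose let the fingers close. It gives the time, the measured TCP pose, the force and the opening at its end, in the units of the state.
- r.get_obs(): the state, without advancing time (a new reading comes with each control period).
- r.grab_frame(name): name is "scene" or "top" or "wrist"; returns a dict with "pixels" (420x560x3 uint8, blue, green, red), "z_map" (420x560 float32, m along the optical axis (not along the pixel's ray), 0 where there is no reading), "vfov" (degrees; the focal length in pixels is half the picture's height over the tangent of half this angle, whatever the lens; pixels are square), "cx", "cy" (the principal point, pixels), "D" ([k1, k2, p1, p2, k3] as OpenCV has them; the pictures are not rectified), "R" (3x3) and "t" (3): a world point X has camera coordinates R X + t; the wrist camera has in their place "tool_from_camera" (4x4, takes a point from camera to tool coordinates, whose origin is the TCP and whose axes are the tool frame's). Camera axes: x right, y down, z forward; pixel columns grow to the right and rows downward; lengths in m; the calibration is good to about 2 mm. A picture is of the moment at which its call begins: read the wrist's pose just before it.
- r.hand_in(): hands the job in, once; it reports no verdict.
Trained networks look in a picture, given as the dict that the camera call returned (one of the last four; its "shot" number tells which), for a name from the list of things; names that differ only in an ending like _2 or _b are one class to them, and where a whole thing is asked for, a point or a joint stands for the part that bears it (a point fixed in the world has none). Each returns a list of dicts, best first, with "conf" (0 to 1); they miss things now and then, are a little off and sometimes report something else, mostly with a low value. They report only what shows in the picture. A call takes as long as a camera call. They do not tell look-alikes from the thing itself.
- r.outline_of(picture, label): "mask" (420x560 bool, what is visible of it) and "bbox" ([left, top, right, bottom] as shares, 0 to 1, of the picture: columns of its width, rows of its height, round what is visible of it).
- r.pinpoint(picture, label): "position" ([column, row] as shares, 0 to 1, of the picture: columns of its width, rows of its height: a listed point, or the origin of a listed thing).
The state is a dict: "clock": time; "joints": joint angles; "qvel": joint speeds; "tau": joint torques, N m; "tcp_pos": TCP position; "orientation": TCP orientation; "contact_force": force on the tool from outside, world axes, zero at the start; "moment": the same for the moment, N m; "grip_width": finger opening in m.
Only numpy, scipy, OpenCV 4.12 (cv2) and the standard library are available. Lean on these libraries where they do the work, as an engineer would, in place of code of your own. Each camera call takes 0.05 s, during which the arm holds its last target.

### The job

Slide the bench caliper's moving jaw shut, leaning on it for a moment until both jaws press on the orange printed part. Then take the indicator gauge out of its stand and hold it upright with its tip gently on the blue dot on top of the part, with the plunger pushed about half way in. Finish while still holding the gauge there, with the jaws still shut on the part; do not disturb the other things on the bench.

Things in the scene. Friction and masses are not known exactly. Their poses are not given: they have to be found in the camera images.
- caliper: bench caliper fixed to the bench: aluminium base 70 mm (x) by 220 mm (y), 12 mm thick, with two dark steel jaws on it, each 50 mm wide in x, tops 36 mm above the bench. Origin: centre of the base's underside; y along the slide, z up. The fixed jaw's inner face is at y = -85 mm; the sliding jaw (14 mm thick) has its inner face at y = 15 mm minus joint slide, its blue grip post 45 mm farther in +y
- slide (a joint): travel of the sliding jaw in m, 0 fully open, growing as it closes, that is, moves along the caliper's -y; starts between 0 and 0.03. The gap between the jaws is 0.100 m minus this value, so it is shut on the 40 mm wide part at 0.060. It slides against about 2.5 N of friction and stays where it is left; once the part is against both jaws the push needed rises well above that
- thumb (a point): centre of the top of the blue grip post on the sliding jaw, 82 mm above the bench. The post is upright, 24 mm in the caliper's x, 16 mm in y, and clear for 58 mm below this point
- part: orange printed part, about 0.12 kg, loose on the caliper's base between the jaws: 64 mm long (x), 40 mm wide (y, the width to nip); 35 mm high from x = -32 to +10 mm, then a step 20 mm high to x = +32 mm. Origin: centre of its underside, 12 mm above the bench. Starts up to 12 mm off the fixed jaw, slightly skewed; it slides and squares up as the jaws close
- spot (a point): centre of the blue dot (10 mm across, white rim) on the part's upper top face, 35 mm above the part's underside, at x = -16, y = +7 mm in the part's frame; 47 mm above the bench
- stand: grey block fixed to the bench, 70 x 70 mm and 60 mm high, with an upright 16 mm hole in the middle of its top. Origin: centre of its underside
- gauge: digital indicator gauge, about 0.18 kg: grey case 18 mm thick (x), 56 mm wide (y), 64 mm high (z), green screens low on its broad faces; below it a 10 mm steel stem, 22 mm long, and a sprung brass plunger with a red ball tip. Origin: centre of the case's underside. It starts upright, case resting on the stand (origin 60 mm above the bench), stem in the hole; lift it 50 mm to clear
- plunger (a joint): how far the gauge's plunger is pushed in, m: 0 fully out, 0.014 fully in; half way is 0.007. The spring takes about 0.9 N to start, 1.9 N half way, 3 N fully in
- tip (a point): the end of the gauge's red ball tip, on the gauge's z axis, 46 mm below the case's underside when the plunger is out
- mug: blue ceramic mug, 80 mm across, 90 mm high; a bystander. Origin: centre of its underside
- motor: black and silver stepper motor, 42 mm square, 46 mm high plus an upright 22 mm shaft; a bystander. Origin: centre of its underside
- bracket: small white printed L bracket, 50 x 30 mm, 50 mm high; a bystander. Origin: centre of its underside
- driver: red-handled screwdriver lying on the bench; a bystander. Origin: on its underside; its length runs along its x axis
- glue: yellow bottle, 32 mm across, 100 mm high; a bystander. Origin: centre of its underside
There are look-alikes about, which are no part of the job. Of the things that look like the part, the middle-sized one is meant.

How it is judged:
On the way, in this order (a step that is already met when the one before it is completed fails the run):
1. the jaws are shut on the part: both press on it (contact force between each of slide_c0, caliper_c1 and part above 1 N), for 0.2 s.
2. the gauge is lifted out of its stand in the gripper (contact force between the fingers and gauge above 2 N and contact force between gauge and stand below 0.05 N and height (world z) of gauge above 0.085 m), for 0.1 s.
3. the gauge is held upright on the blue dot, plunger about half way in (contact force between the fingers and gauge above 2 N and contact force between gauge and stand below 0.05 N and contact force between gauge and caliper below 0.05 N and horizontal distance between tip and spot below 0.006 m and z of tip in the frame of part between 0.032 and 0.038 m and angle between gauge's own z axis and vertical below 0.1 rad and value of joint plunger between 0.003 and 0.011 m and contact force between gauge and part between 0.5 and 6 N), for 0.5 s.
At the end, for the whole second after the job is handed in: gripper holds the gauge at rest, upright within 0.10 rad, clear of stand and caliper; tip on the part within 6 mm of the dot's centre at 0.5 to 6 N, plunger in 3 to 11 mm; part flat on the caliper, joint slide above 0.0575 (all of step 3 and value of joint slide above 0.0575 m and angle between part's own z axis and vertical below 0.05 rad and z of part in the frame of caliper below 0.015 m and linear speed of gauge below 0.02 m/s); the arm keeps its last pose, push and grip.
It fails at once if one of the other loose things on the bench is moved by more than 30 mm (distance of any of mug, motor, bracket, driver, glue from where it was at the start of the episode above 0.03 m).
It fails at once if the gauge is pressed hard on the part (contact force between gauge and part above 12 N).
It also fails if it takes over 58 s, if anything falls off the work surface, if the arm or the gripper's body presses on something with over 40 N, if the wrist force passes 120 N, or if a joint passes its speed limit or range.

## Working session

There is one attempt and no reset: what is moved stays moved. The work goes in short steps, Python scripts to look and compute and a tool call to move; the robot and the scene stay as the last step left them, time stands still between calls to the robot, and variables do not carry over. Pictures are saved under pics/ and viewed, and the job is handed in when it is done.

Besides the shell and the picture viewer there is one more tool, called after "Request:" by a JSON object that holds its "name" and its "arguments". play_rows: Moves the arm, as the interface text tells. Its arguments: {"type":"object","properties":{"plan":{"type":"array","items":{"type":"array","items":{"type":"number"}}},"force":{"type":"number"}},"required":["plan"]}

```bash
mkdir -p pics; cat > h.py <<'E'
import numpy as np, cv2
from bench import r
from scipy.spatial.transform import Rotation as Ro
def K(f):
    h,w=f['pixels'].shape[:2]; fl=h/2/np.tan(np.radians(f['vfov'])/2)
    return np.array([[fl,0,f['cx']],[0,fl,f['cy']],[0,0,1.]])
def pose(f,obs=None):
    if 'R' in f: return np.array(f['R']),np.array(f['t'])
    T=np.eye(4); T[:3,:3]=Ro.from_rotvec(obs['orientation']).as_matrix(); T[:3,3]=obs['tcp_pos']
    C=np.linalg.inv(T@np.array(f['tool_from_camera'])); return C[:3,:3],C[:3,3]
def ray(f,uv,obs=None):
    uv=np.atleast_2d(np.array(uv,float))
    n=cv2.undistortPoints(uv[:,None],K(f),np.array(f['D'],float))[:,0]
    R,t=pose(f,obs); d=np.c_[n,np.ones(len(n))]@R; return -R.T@t,d
def atz(f,uv,z,obs=None):
    c,d=ray(f,uv,obs); return c+d*((z-c[2])/d[:,2])[:,None]
def depth(f,uv,obs=None):
    c,d=ray(f,uv,obs); uv=np.atleast_2d(uv).astype(int)
    return c+d*f['z_map'][uv[:,1],uv[:,0]][:,None]
def proj(f,X,obs=None):
    R,t=pose(f,obs); return cv2.projectPoints(np.atleast_2d(X).astype(float),cv2.Rodrigues(R)[0],t,K(f),np.array(f['D'],float))[0][:,0]
E
cat > a.py <<'E'
from h import *
o=r.get_obs();print(o)
for n in ['top','scene']:
    f=r.grab_frame(n); cv2.imwrite(f'pics/{n}0.png',f['pixels']); 
    if n=='top':print(f['vfov'],f['R'],f['t'],f['D'])
    for l in ['caliper','thumb','part','spot','stand','gauge','tip','mug','motor','bracket','driver','glue']:
        for d in r.pinpoint(f,l)[:4]:
            p=np.array(d['position'])*[560,420]
            try: X=depth(f,p)[0].round(3)
            except Exception as e: X=None
            print(n,l,round(d['conf'],2),p.round(1),X)
print(r.get_obs()['clock'], r.finger_overhang)
E
python3 a.py
```

```text
{'clock': 0.0, 'joints': array([-1.28009643,  0.47782052,  0.02238397,  1.55645903, -0.01150191,
        1.10930428, -0.08310628]), 'qvel': array([-0.00127582,  0.00036037, -0.00208254,  0.00038438, -0.00078615,
       -0.00049957, -0.00085802]), 'tau': array([ 7.36382594e-05, -5.96450007e+01,  1.60798229e+00, -2.81200057e+01,
        1.23994367e-02,  9.16169083e-03, -2.87181479e-05]), 'tcp_pos': array([0.26192261, 0.62147747, 0.23830968]), 'orientation': array([-0.91174633,  1.37337866,  0.9098394 ]), 'contact_force': array([ 0.18670565, -0.93840395,  0.39980291]), 'moment': array([-0.01783452,  0.06747944, -0.00373181]), 'grip_width': 0.08534062216636466}
53.00603471617285 [[ 3.81026871e-03 -9.99658542e-01 -2.58511507e-02]
 [-9.84793658e-01  7.38954474e-04 -1.73726526e-01]
 [ 1.73686309e-01  2.61199940e-02 -9.84454576e-01]] [0.08350463 0.62983438 1.20446254] [-0.05674027  0.          0.          0.          0.        ]
top caliper 0.74 [287.7 253.6] [0.486 0.056 0.026]
top thumb 0.6 [279.3 254.3] [0.481 0.08  0.087]
top part 0.86 [354.2 244.1] [ 0.513 -0.14   0.052]
top part 0.62 [
[... 915 characters left out ...]
346 0.111 0.   ]
scene part 0.63 [109.1 235.7] [ 0.532 -0.327  0.04 ]
scene part 0.61 [241.7 214.2] [ 0.541 -0.002  0.03 ]
scene part 0.61 [254.7 241.3] [0.636 0.009 0.018]
scene part 0.59 [185.7 230. ] [ 0.567 -0.147  0.038]
scene spot 0.77 [240.5 198.2] [0.493 0.006 0.044]
scene spot 0.68 [190.5 221.2] [ 0.553 -0.131  0.051]
scene spot 0.62 [257.3 236.2] [0.627 0.018 0.024]
scene stand 0.71 [333.6 183.2] [0.497 0.27  0.036]
scene gauge 0.89 [336.4 168.3] [0.47  0.288 0.065]
scene mug 0.64 [105.9 240.8] [ 0.537 -0.337  0.03 ]
scene motor 0.7 [226.  303.1] [ 0.81  -0.092  0.037]
scene bracket 0.84 [288.4 285.4] [0.779 0.049 0.005]
scene driver 0.75 [369.2 239.8] [0.716 0.274 0.019]
1.3 0.008
```

```bash
python3 - <<'E'
import cv2
t=cv2.imread('pics/top0.png');s=cv2.imread('pics/scene0.png')
cv2.imwrite('pics/t1.png',cv2.resize(t[140:300,130:450],(800,400),interpolation=cv2.INTER_CUBIC))
cv2.imwrite('pics/s1.png',cv2.resize(s[120:340,60:440],None,fx=2.1,fy=2.1,interpolation=cv2.INTER_CUBIC))
E
```

```text
(no output)
```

View pics/t1.png

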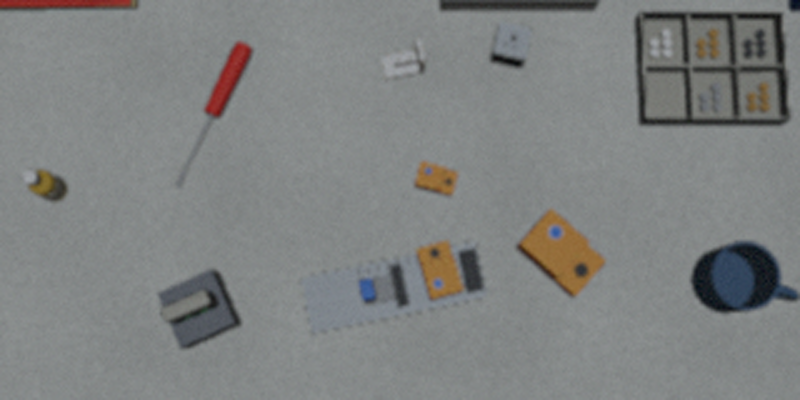

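View pics/s1.png

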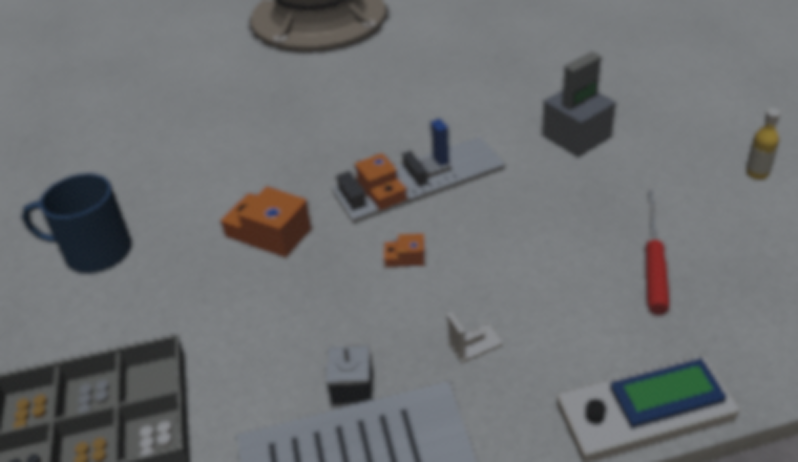

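View pics/top0.png

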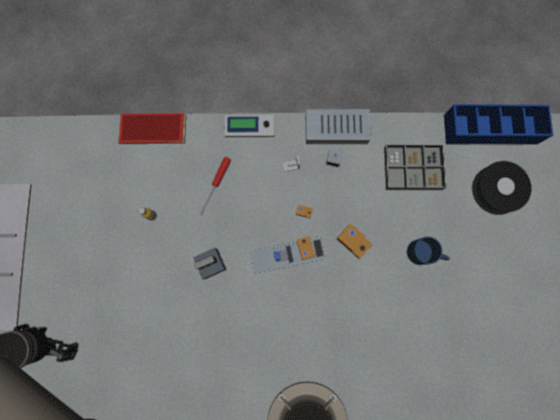

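```bash
python3 - <<'E'
from h import *
o=r.get_obs(); M=Ro.from_rotvec(o['orientation']).as_matrix(); print(M.round(3))
f=r.grab_frame('wrist'); print(np.array(f['tool_from_camera']).round(3), f['vfov'],f['D'])
cv2.imwrite('pics/w0.png',f['pixels'])
f=r.grab_frame('top')
for l in ['caliper','stand','gauge']:
    for d in r.outline_of(f,l)[:1]:
        m=d['mask'].astype(np.uint8); c=max(cv2.findContours(m,0,1)[0],key=cv2.contourArea)
        z={'caliper':.012,'stand':.06,'gauge':.124}[l]
        P=atz(f,c[:,0],z)[:,:2].astype(np.float32)*1000
        print(l,d['conf'],cv2.minAreaRect(P))
E
```

```text
[[-0.    -0.922  0.388]
 [ 0.     0.388  0.922]
 [-1.     0.     0.   ]]
[[ 0.    -0.326  0.945 -0.134]
 [-0.    -0.945 -0.326  0.084]
 [ 1.     0.    -0.     0.   ]
 [ 0.     0.     0.     1.   ]] 62.9535306813461 [-0.00263714  0.          0.          0.          0.        ]
caliper 0.9 ((485.7739562988281, 57.556884765625), (71.4354019165039, 221.37513732910156), 11.715736389160156)
stand 0.88 ((456.458740234375, 286.6955871582031), (75.15789031982422, 77.6414566040039), 25.433671951293945)
gauge 0.71 ((455.46734619140625, 283.8214416503906), (23.808799743652344, 62.10765075683594), 26.820735931396484)
```

View pics/w0.png

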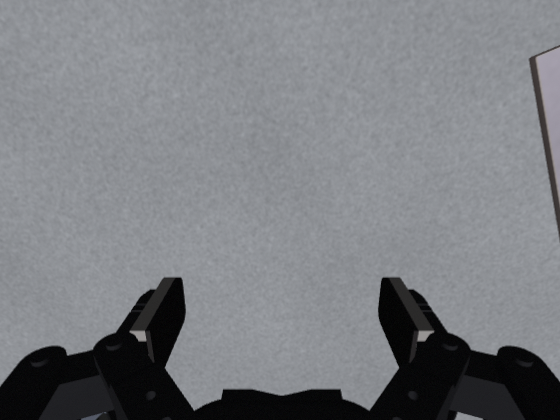

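Request:
{"name": "play_rows", "arguments": {"plan": [[-1,0.04,-0.1,0.02,-0.1],[-1,0.08,-0.2,0.03,-0.25],[-1,0.12,-0.3,0.03,-0.4],[-1,0.16,-0.4,0.03,-0.55],[-1,0.18,-0.46,0.03,-0.7],[-1,0.21,-0.51,0.03,-0.85],[-1,0.21,-0.51,0.03,-0.97],[-1,0.21,-0.51,0.03,-0.97],[-1,0.21,-0.51,0.03,-0.97],[-1,0.21,-0.51,0.03,-0.97]]}}

```text
clock: 2.55
tcp_pos: [0.4519, 0.159, 0.2684]
orientation: [-0.158, 1.564, 0.159]
contact_force: [1.2, 0.7, -0.5]
grip_width: 0.0002
```

Request:
{"name": "play_rows", "arguments": {"plan": [[-1,0.0,0.0,0.0,0],[-1,0.0,0.0,0.0,0],[-1,0.0,0.0,0.0,0]]}}

```text
clock: 2.85
tcp_pos: [0.451, 0.1621, 0.268]
orientation: [-0.159, 1.565, 0.16]
contact_force: [-0.5, 0.8, 0.3]
grip_width: -0.0
```

```bash
cat > b.py <<'E'
from h import *
import sys
o=r.get_obs(); M=Ro.from_rotvec(o['orientation']).as_matrix(); print(o['tcp_pos'].round(4),'zang',np.degrees(np.arctan2(M[1,2],M[0,2])).round(2),M[:,0].round(3),o['contact_force'].round(2))
f=r.grab_frame('wrist'); cv2.imwrite(sys.argv[1],f['pixels'])
for l,z in [('thumb',.082),('spot',.047),('caliper',0.),('part',.012),('stand',0),('gauge',.06)]:
    for d in r.pinpoint(f,l)[:2]:
        p=np.array(d['position'])*[560,420]; print(l,round(d['conf'],2),p.round(1),atz(f,p,z,o)[0].round(4),depth(f,p,o)[0].round(4))
for l,z in [('caliper',.012),('part',.047),('stand',.06),('gauge',.124)]:
    for d in r.outline_of(f,l)[:1]:
        m=d['mask'].astype(np.uint8); c=max(cv2.findContours(m,0,1)[0],key=cv2.contourArea)
        P=atz(f,c[:,0],z,o)[:,:2].astype(np.float32)*1000
        print(l,d['conf'],cv2.minAreaRect(P))
        ys,xs=np.nonzero(d['mask']); P=depth(f,np.c_[xs,ys],o); k=abs(P[:,2]-z)<.004
        if k.sum()>20: print('   depth-sel',k.sum(),cv2.minAreaRect(P[k,:2].astype(np.float32)*1000))
print(r.get_obs()['clock'])
E
python3 b.py pics/w1.png
```

```text
[0.451  0.1621 0.268 ] zang 11.67 [-0.     0.001 -1.   ] [-0.51  0.8   0.26]
thumb 0.62 [295. 257.] [0.4807 0.0877 0.082 ] [0.4805 0.0885 0.0837]
spot 0.95 [392.1 306.2] [0.6157 0.0295 0.047 ] [0.6268 0.0163 0.0252]
caliper 0.72 [293.5 248.3] [0.4881 0.0593 0.    ] [0.4775 0.0957 0.0789]
part 0.94 [378.4 300.7] [0.6131 0.0128 0.012 ] [0.6083 0.0191 0.0226]
part 0.78 [290.1 374. ] [ 0.5243 -0.1317  0.012 ] [0.4555 0.1557 0.31  ]
stand 0.97 [311.4  48.7] [0.4567 0.2928 0.    ] [0.4519 0.2827 0.0853]
gauge 0.86 [319.9  45.2] [0.4601 0.2901 0.06  ] [0.4554 0.2818 0.1225]
caliper 0.75 ((478.8515930175781, 95.04225158691406), (69.65330505371094, 147.17453002929688), 11.91344165802002)
   depth-sel 4518 ((479.21490478515625, 93.91846466064453), (70.07039642333984, 146.0942840576172), 11.879631042480469)
part 0.89 ((506.99017333984375, -104.7600326538086), (18.806350708007812, 58.906375885009766), 11.31415843963623)
   depth-sel 132 ((512.7568359375, -124.14732360839844), (21.575531005859375, 12.660453796386719), 49.558570861816406)
stand 0.77 ((458.359619140625, 289.8214416503906), (71.20291900634766, 70.91868591308594), 24.300193786621094)
   depth-sel 4058 ((458.93414306640625, 290.15228271484375), (70.43977355957031, 70.20967102050781), 24.669849395751953)
gauge 0.89 ((456.7371520996094, 286.6169128417969), (23.766651153564453, 53.00956726074219), 23.531709671020508)
   depth-sel 1841 ((459.5062255859375, 288.5480041503906), (18.282917022705078, 52.698970794677734), 23.577775955200195)
3.4
```

View pics/w1.png

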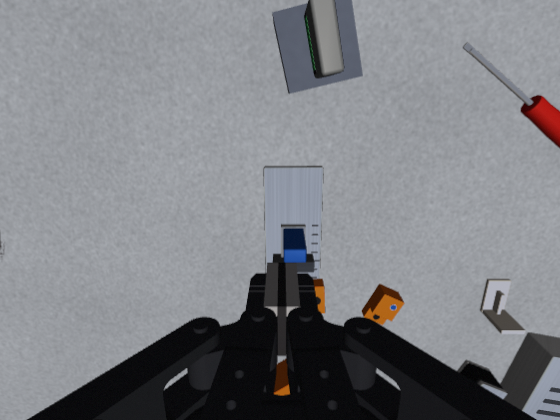

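Request:
{"name": "play_rows", "arguments": {"plan": [[-1,0.02,-0.031,-0.05,0.003],[-1,0.02,-0.031,-0.1,0.003],[-1,0.02,-0.031,-0.15,0.003],[-1,0.02,-0.031,-0.19,0.003],[-1,0.02,-0.031,-0.21,0.003],[-1,0.02,-0.031,-0.225,0.003],[-1,0.02,-0.031,-0.225,0.003],[-1,0.02,-0.031,-0.225,0.003]]}}

```text
clock: 4.2
tcp_pos: [0.4717, 0.1299, 0.0432]
orientation: [-0.161, 1.565, 0.161]
contact_force: [-0.2, 0.2, 0.6]
grip_width: -0.0003
```

```bash
python3 b.py pics/w2.png
```

```text
[0.4717 0.1299 0.0432] zang 11.74 [ 0. -0. -1.] [-0.17  0.23  0.6 ]
caliper 0.56 [284.1 348.9] [0.488  0.0603 0.    ] [0.4743 0.1231 0.0732]
caliper 0.83 ((472.1583251953125, 127.82296752929688), (69.22909545898438, 82.01764678955078), 11.778244972229004)
   depth-sel 13229 ((472.5086364746094, 126.35575866699219), (70.20269775390625, 80.80621337890625), 11.987207412719727)
stand 0.71 ((452.8417053222656, 236.8782958984375), (16.203489303588867, 3.1837329864501953), 11.728751182556152)
4.75
```

View pics/w2.png

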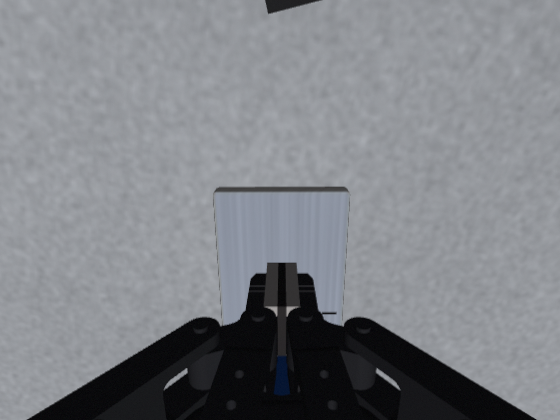

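Request:
{"name": "play_rows", "arguments": {"plan": [[-1,0.002,-0.01,0,0],[-1,0.004,-0.018,0,0],[-1,0.005,-0.023,0,0],[-1,0.0055,-0.026,0,0],[-1,0.006,-0.029,0,0],[-1,0.0067,-0.032,0,0],[-1,0.0074,-0.035,0,0],[-1,0.008,-0.038,0,0],[-1,0.0086,-0.041,0,0],[-1,0.0093,-0.044,0,0]]}}

```text
clock: 5.75
tcp_pos: [0.4808, 0.0858, 0.043]
orientation: [-0.161, 1.565, 0.161]
contact_force: [-0.3, 4.5, 0.6]
grip_width: -0.0001
```

```bash
python3 - <<'E'
from h import *
for n in ['scene','top']:
    f=r.grab_frame(n); p=f['pixels'][150:260,130:330] if n=='scene' else f['pixels'][215:285,235:335]
    cv2.imwrite(f'pics/c_{n}.png',cv2.resize(p,None,fx=4,fy=4,interpolation=cv2.INTER_CUBIC))
E
```

```text
(no output)
```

View pics/c_scene.png

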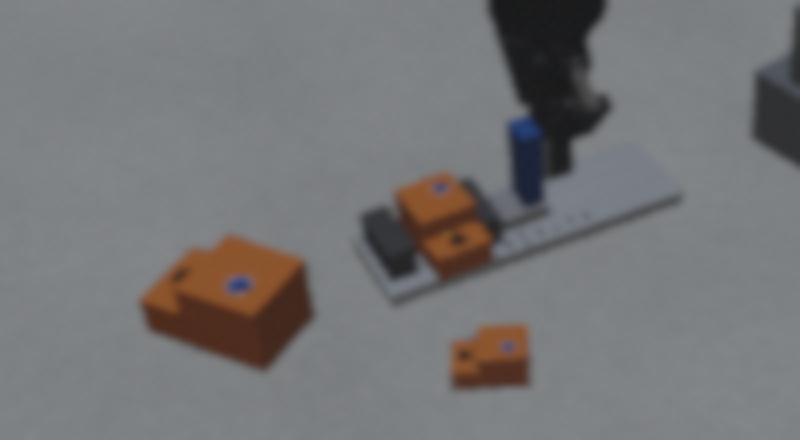

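The orange bodies are large (235,285), small (490,355) and the one in the jaws (445,215). The one in the jaws is middle-sized, and its edges fit the given size. I'll keep closing on it.

Request:
{"name": "play_rows", "arguments": {"plan": [[-1,0.0003,-0.0015,0,0],[-1,0.0006,-0.003,0,0],[-1,0.001,-0.0045,0,0],[-1,0.0013,-0.006,0,0],[-1,0.0016,-0.0075,0,0],[-1,0.0017,-0.008,0,0],[-1,0.0017,-0.008,0,0]]}}

```text
clock: 6.55
tcp_pos: [0.4822, 0.0786, 0.0429]
orientation: [-0.161, 1.565, 0.162]
contact_force: [-2.1, 6.2, 0.3]
grip_width: -0.0002
```

Request:
{"name": "play_rows", "arguments": {"plan": [[-1,0.0002,-0.001,0,0],[-1,0.0004,-0.002,0,0],[-1,0.0004,-0.002,0,0]]}}

```text
clock: 6.85
tcp_pos: [0.4821, 0.0787, 0.043]
orientation: [-0.161, 1.566, 0.165]
contact_force: [-4.3, 11.7, 2.9]
grip_width: 0.0003
```

Request:
{"name": "play_rows", "arguments": {"plan": [[-1,0.0002,-0.001,0,0],[-1,0.0004,-0.002,0,0],[-1,0.0004,-0.002,0,0]]}}

```text
clock: 7.15
tcp_pos: [0.4821, 0.0786, 0.043]
orientation: [-0.161, 1.566, 0.168]
contact_force: [-5.2, 16.8, 4.2]
grip_width: -0.0002
```

Request:
{"name": "play_rows", "arguments": {"plan": [[-1,0.0003,-0.0015,0,0],[-1,0.0003,-0.0015,0,0],[-1,0.0003,-0.0015,0,0],[-1,0.0003,-0.0015,0,0],[-1,0.0003,-0.0015,0,0]]}}

```text
clock: 7.65
tcp_pos: [0.4821, 0.0786, 0.043]
orientation: [-0.161, 1.567, 0.171]
contact_force: [-6.9, 22.2, 5.6]
grip_width: 0.0003
```

```bash
python3 - <<'E'
from h import *
f=r.grab_frame('top'); p=f['pixels'][215:285,235:335]
cv2.imwrite(f'pics/c_top.png',cv2.resize(p,None,fx=7,fy=7,interpolation=cv2.INTER_CUBIC))
f=r.grab_frame('scene'); p=f['pixels'][160:240,200:300]
cv2.imwrite(f'pics/c_scene2.png',cv2.resize(p,None,fx=7,fy=7,interpolation=cv2.INTER_CUBIC))
E
```

```text
(no output)
```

View pics/c_top.png

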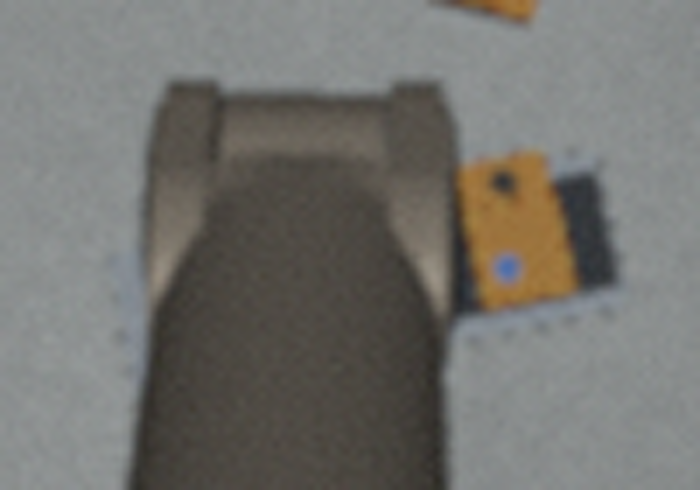

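View pics/c_scene2.png

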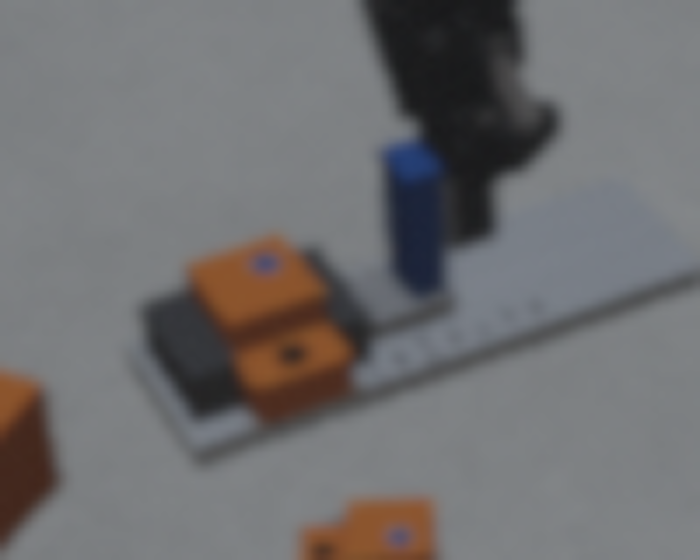

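Request:
{"name": "play_rows", "arguments": {"plan": [[-1,-0.004,0.02,0,0],[-1,-0.013,0.06,0,0],[-1,-0.013,0.06,0.04,0],[-1,-0.013,0.06,0.09,0],[0.2,-0.005,0.03,0.14,0],[0.2,0,0,0.18,0],[0.2,0.003,-0.04,0.22,0],[0.2,0.006,-0.08,0.23,0],[0.2,0.008,-0.11,0.23,0],[0.2,0.008,-0.11,0.23,0]]}}

```text
clock: 8.75
tcp_pos: [0.4914, -0.0443, 0.274]
orientation: [-0.155, 1.563, 0.152]
contact_force: [-1.5, -0.6, -0.4]
grip_width: 0.0515
```

Request:
{"name": "play_rows", "arguments": {"plan": [[0.2,0,0,0,0],[0.2,0,0,0,0]]}}

```text
clock: 8.95
tcp_pos: [0.4911, -0.0369, 0.2723]
orientation: [-0.162, 1.566, 0.162]
contact_force: [-0.7, 0.4, -0.7]
grip_width: 0.0513
```

```bash
python3 b.py pics/w3.png
```

```text
[ 0.4911 -0.0369  0.2723] zang 11.79 [-0.001 -0.    -1.   ] [-0.7   0.43 -0.68]
thumb 0.89 [298.1  82.6] [0.4867 0.0553 0.082 ] [0.4867 0.0553 0.083 ]
thumb 0.58 [296.7  78.6] [0.4847 0.0583 0.082 ] [0.4848 0.0583 0.0817]
spot 0.94 [315.7 264.6] [ 0.5524 -0.1354  0.047 ] [ 0.5514 -0.1331  0.0516]
spot 0.88 [412.8 147.5] [0.6193 0.0187 0.047 ] [0.6272 0.0172 0.0274]
caliper 0.89 [296.1  79.9] [ 0.4871  0.06   -0.    ] [0.4844 0.0571 0.0836]
part 0.77 [292.3 248.2] [ 0.5256 -0.1365  0.012 ] [ 0.5206 -0.1187  0.0504]
part 0.62 [300.4 142.9] [ 0.5062 -0.0052  0.012 ] [ 0.5033 -0.0006  0.0475]
caliper 0.9 ((489.85504150390625, 41.43433380126953), (70.31983184814453, 187.56898498535156), 11.752197265625)
   depth-sel 6865 ((490.1065368652344, 42.153297424316406), (70.02212524414062, 187.16421508789062), 11.79283332824707)
part 0.81 ((607.9034423828125, 8.870508193969727), (44.75497817993164, 36.04709243774414), 76.71404266357422)
stand 0.66 ((489.5989074707031, 41.04894256591797), (46.2148323059082, 50.4704704284668), 11.80374813079834)
9.5
```

View pics/w3.png

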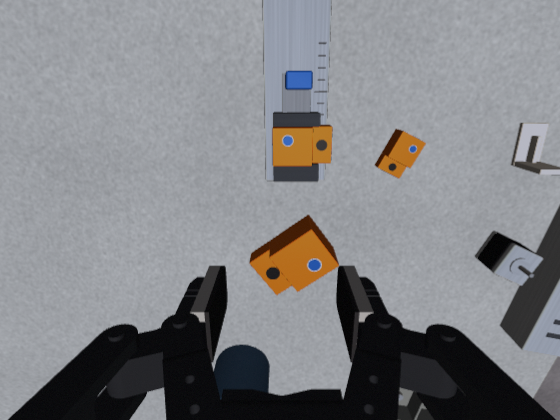

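The dot on the clamped part is at (288,141). The part sits square between both dark jaws, at rows 118 and 173.

```bash
python3 - <<'E'
from h import *
o=r.get_obs(); f=r.grab_frame('wrist')
p=f['pixels'].astype(int); b=(p[:,:,0]>120)&(p[:,:,2]<120)&(p[:,:,0]-p[:,:,2]>60)
b[:125]=0;b[160:]=0;b[:,275:300]&=True;b[:,:275]=0;b[:,300:]=0
ys,xs=np.nonzero(b);c=[xs.mean(),ys.mean()];print(c,len(xs),atz(f,c,.047,o),depth(f,c,o))
# jaw gap: profile of heights along caliper y
E
```

```text
[np.float64(286.7826086956522), np.float64(139.56521739130434)] 69 [[ 0.48951694 -0.00089041  0.047     ]] [[ 0.48943558 -0.00063949  0.04895889]]
```

Request:
{"name": "play_rows", "arguments": {"plan": [[0.2,0,0.04,0,0.05],[0.2,-0.005,0.09,0,0.12],[0.2,-0.01,0.14,0,0.213],[0.2,-0.015,0.19,0,0.213],[0.2,-0.016,0.24,0,0.213],[0.2,-0.016,0.27,0,0.213],[0.2,-0.016,0.287,0,0.213],[0.2,-0.016,0.287,0,0.213],[0.2,-0.016,0.287,0,0.213]]}}

```text
clock: 10.45
tcp_pos: [0.4759, 0.2476, 0.2728]
orientation: [-0.327, 1.546, 0.326]
contact_force: [0.9, -1.0, -0.1]
grip_width: 0.051
```

```bash
python3 b.py pics/w4.png
```

```text
[0.4759 0.2476 0.2728] zang 23.85 [-0.    -0.001 -1.   ] [ 0.86 -1.03 -0.08]
thumb 0.69 [223.1 333.9] [0.4873 0.0557 0.082 ] [0.4874 0.0553 0.0816]
spot 0.94 [215.4 346. ] [0.4898 0.0049 0.047 ] [0.4562 0.2297 0.2999]
spot 0.91 [314.2 361.1] [0.617  0.0346 0.047 ] [0.6274 0.0173 0.0255]
caliper 0.85 [233.9 291.4] [0.4874 0.06   0.    ] [0.4859 0.0683 0.0128]
part 0.97 [227.9 339.8] [ 0.5068 -0.0089  0.012 ] [0.5023 0.0145 0.0398]
part 0.7 [304.5 353.6] [0.6154 0.0129 0.012 ] [0.6098 0.0231 0.0249]
stand 0.96 [284.6 124.4] [0.46  0.292 0.   ] [0.4545 0.3021 0.1248]
gauge 0.94 [283.2 130.5] [0.4585 0.2909 0.06  ] [0.4554 0.2973 0.1243]
caliper 0.93 ((482.11456298828125, 81.70230102539062), (71.39490509033203, 180.410888671875), 12.240399360656738)
   depth-sel 3948 ((487.33221435546875, 58.39686584472656), (70.00782012939453, 219.8858184814453), 12.305646896362305)
part 0.74 ((511.6056823730469, 11.704662322998047), (46.68552017211914, 67.0380859375), 10.814042091369629)
   depth-sel 482 ((504.4047546386719, -4.14689826965332), (24.93482208251953, 41.857635498046875), 9.584839820861816)
stand 0.77 ((459.1174621582031, 290.1942443847656), (71.68133544921875, 71.2127456665039), 24.984094619750977)
   depth-sel 3630 ((458.9566955566406, 289.87469482421875), (70.1332015991211, 70.3773422241211), 24.683300018310547)
gauge 0.86 ((458.3218078613281, 291.3316955566406), (18.3404598236084, 57.194358825683594), 23.86893653869629)
   depth-sel 1454 ((459.0545654296875, 289.8990173339844), (17.721067428588867, 55.760292053222656), 23.766036987304688)
11.0
```

View pics/w4.png

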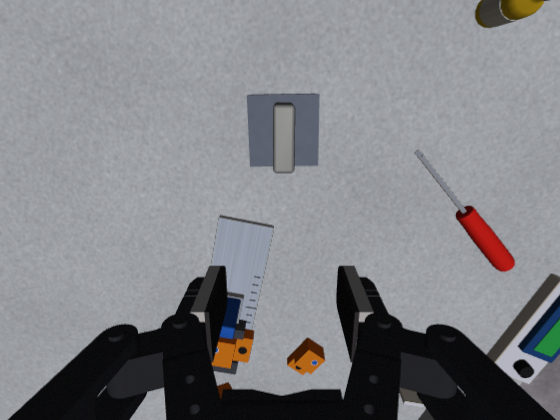

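Request:
{"name": "play_rows", "arguments": {"plan": [[0.2,-0.017,0.0425,0,0],[0.2,-0.017,0.0425,-0.04,0],[0.2,-0.017,0.0425,-0.09,0],[0.2,-0.017,0.0425,-0.13,0],[0.2,-0.017,0.0425,-0.16,0],[0.2,-0.017,0.0425,-0.187,0],[0.2,-0.017,0.0425,-0.187,0],[0.2,-0.017,0.0425,-0.187,0]]}}

```text
clock: 11.8
tcp_pos: [0.4587, 0.2919, 0.0862]
orientation: [-0.328, 1.546, 0.327]
contact_force: [0.4, -0.4, -0.1]
grip_width: 0.0511
```

Request:
{"name": "play_rows", "arguments": {"plan": [[-1,0,0,0,0],[-1,0,0,0,0],[-1,0,0,0,0],[-1,0,0,0,0],[-1,0,0,0,0],[-1,0,0,0,0]], "force": 40}}

```text
clock: 12.4
tcp_pos: [0.4592, 0.2926, 0.0874]
orientation: [-0.327, 1.544, 0.329]
contact_force: [-2.0, 0.0, 6.7]
grip_width: 0.0178
```

Request:
{"name": "play_rows", "arguments": {"plan": [[-1,0,0,0.005,0],[-1,0,0,0.015,0],[-1,0,0,0.035,0],[-1,0,0,0.06,0],[-1,0,0,0.09,0],[-1,0,0,0.12,0],[-1,0,0,0.13,0],[-1,0,0,0.13,0],[-1,0,0,0.13,0]]}}

```text
clock: 13.3
tcp_pos: [0.4578, 0.2916, 0.215]
orientation: [-0.328, 1.547, 0.328]
contact_force: [-0.5, -0.4, -2.5]
grip_width: 0.0174
```

```bash
cat > c.py <<'E'
from h import *
import sys
o=r.get_obs(); print(o['tcp_pos'].round(4),o['contact_force'].round(2),o['grip_width'])
F=[]
for n in ['scene','top']:
    f=r.grab_frame(n); cv2.imwrite(f'pics/{sys.argv[1]}_{n}.png',f['pixels'])
    for l in ['tip','gauge']:
        for d in r.pinpoint(f,l)[:2]:
            p=np.array(d['position'])*[560,420]; z=o['tcp_pos'][2]-.0264-(.046 if l=='tip' else 0)
            print(n,l,round(d['conf'],2),p.round(1),'at z',round(z,4),atz(f,p,z)[0].round(4),depth(f,p)[0].round(4))
E
python3 c.py g1; python3 - <<'E'
import cv2
s=cv2.imread('pics/g1_scene.png');cv2.imwrite('pics/g1c.png',cv2.resize(s[80:230,260:420],None,fx=4,fy=4,interpolation=cv2.INTER_CUBIC))
E
```

```text
[0.4578 0.2916 0.215 ] [-0.46 -0.36 -2.46] 0.01740912976871984
scene gauge 0.64 [341.3 122.9] at z 0.1886 [0.4416 0.3045 0.1886] [ 1.3089 -0.1108  0.6893]
top gauge 0.51 [201.1 262.3] at z 0.1886 [0.4532 0.2832 0.1886] [0.452  0.2763 0.2217]
```

View pics/g1c.png

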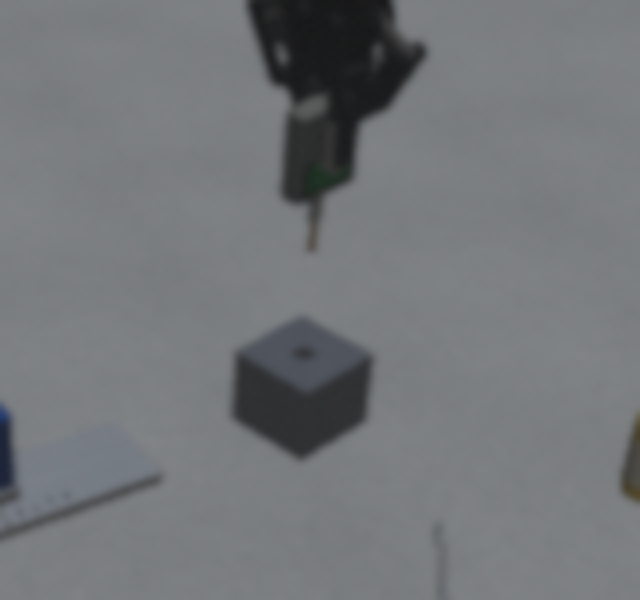

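```bash
python3 - <<'E'
from h import *
o=r.get_obs(); f=r.grab_frame('scene')
x,y=o['tcp_pos'][0],o['tcp_pos'][1]
for dy in (0,-.002):
  print(proj(f,[[x,y+dy,.1876],[x,y+dy,.1656],[x,y+dy,.1416]]).round(1))
p=f['pixels']; cv2.imwrite('pics/g2c.png',cv2.resize(p[95:150,320:360],None,fx=10,fy=10,interpolation=cv2.INTER_CUBIC))
f=r.grab_frame('wrist'); cv2.imwrite('pics/w5.png',f['pixels'])
E
```

```text
[[339.3 126.8]
 [338.7 134.2]
 [338.  142.1]]
[[338.6 126.9]
 [338.  134.3]
 [337.3 142.2]]
```

View pics/g2c.png

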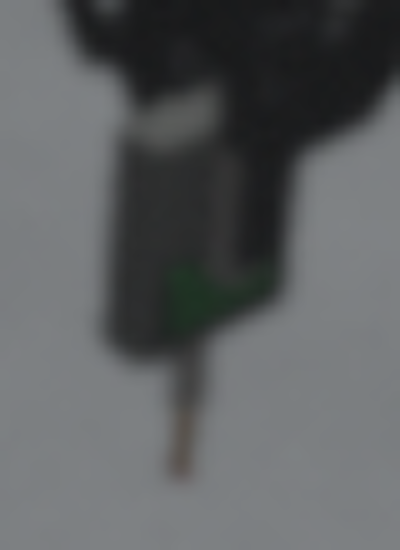

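View pics/w5.png

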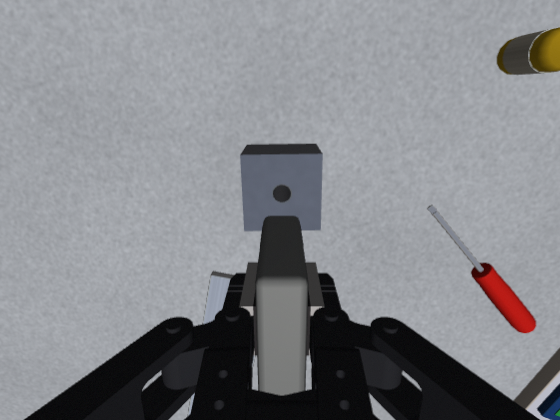

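Request:
{"name": "play_rows", "arguments": {"plan": [[-1,0.003,-0.02,0,0],[-1,0.007,-0.06,0,0],[-1,0.012,-0.1,0,0],[-1,0.016,-0.145,0,0],[-1,0.02,-0.19,0,0],[-1,0.025,-0.23,0,0],[-1,0.029,-0.26,0,0],[-1,0.031,-0.28,0,0],[-1,0.0315,-0.291,0,0],[-1,0.0315,-0.291,0,0]]}}

```text
clock: 14.7
tcp_pos: [0.4899, -0.0004, 0.2159]
orientation: [-0.326, 1.546, 0.326]
contact_force: [-0.2, 1.0, -1.5]
grip_width: 0.0178
```

Request:
{"name": "play_rows", "arguments": {"plan": [[-1,0,0,-0.02,0],[-1,0,0,-0.045,0],[-1,0,0,-0.065,0],[-1,0,0,-0.078,0],[-1,0,0,-0.08,0],[-1,0,0,-0.08,0],[-1,0,0,-0.08,0]]}}

```text
clock: 15.4
tcp_pos: [0.4907, 0.0012, 0.1368]
orientation: [-0.328, 1.544, 0.328]
contact_force: [0.7, -0.7, -1.1]
grip_width: 0.0175
```

```bash
cat > d.py <<'E'
from h import *
import sys
o=r.get_obs(); f=r.grab_frame('scene'); p=f['pixels']
x,y,z=o['tcp_pos']; print(o['tcp_pos'].round(4),o['contact_force'].round(2))
print('pred origin,tip',proj(f,[[x,y,z-.0274],[x,y,z-.0734]]).round(1),'spot pred',proj(f,[[.4895,-.0009,.047]]).round(1))
for l in ['tip','spot']:
  for d in r.pinpoint(f,l)[:3]: print(l,d['conf'],(np.array(d['position'])*[560,420]).round(1))
cv2.imwrite(sys.argv[1],cv2.resize(p[155:225,205:285],None,fx=9,fy=8,interpolation=cv2.INTER_CUBIC)[:600])
E
python3 d.py pics/d1.png
```

```text
[0.4907 0.0012 0.1368] [ 0.7  -0.68 -1.13]
pred origin,tip [[236.2 177.9]
 [237.8 192.2]] spot pred [[237.5 197. ]]
spot 0.81 [239.2 199.9]
spot 0.7 [192.2 222. ]
spot 0.51 [259.9 239.4]
```

View pics/d1.png

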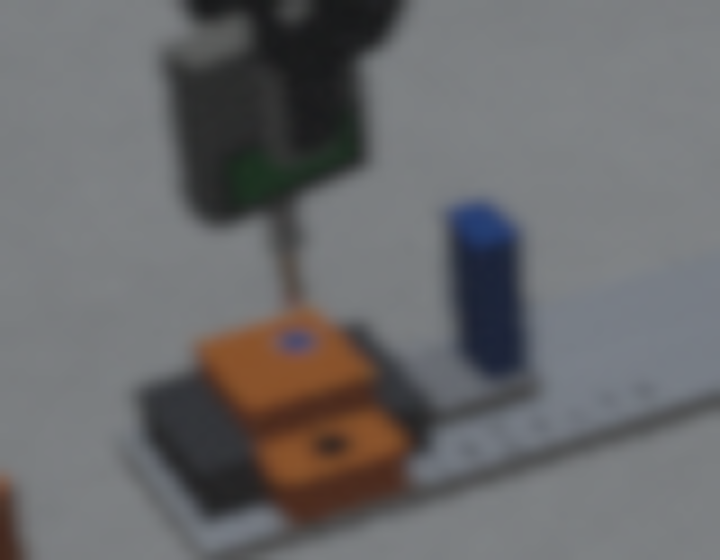

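Request:
{"name": "play_rows", "arguments": {"plan": [[-1,-0.001,0,-0.006,0],[-1,-0.001,0,-0.011,0],[-1,-0.001,0,-0.013,0],[-1,-0.001,0,-0.013,0],[-1,-0.001,0,-0.013,0]]}}

```text
clock: 16.05
tcp_pos: [0.489, 0.0008, 0.1229]
orientation: [-0.328, 1.546, 0.328]
contact_force: [0.2, -0.8, -3.1]
grip_width: 0.0176
```

```bash
python3 d.py pics/d2.png
```

```text
[0.489  0.0008 0.1229] [ 0.2  -0.8  -3.07]
pred origin,tip [[236.4 182. ]
 [238.  196.1]] spot pred [[237.5 197. ]]
spot 0.89 [191.3 220. ]
spot 0.69 [256.  237.3]
spot 0.63 [237.  199.7]
```

View pics/d2.png

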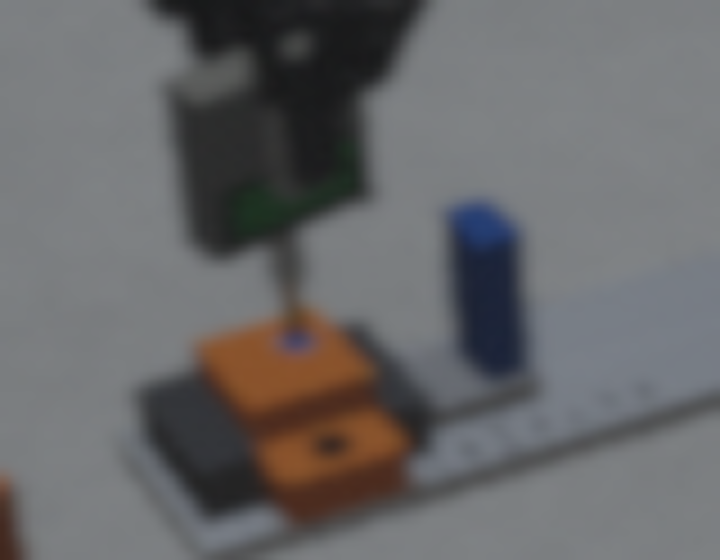

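Request:
{"name": "play_rows", "arguments": {"plan": [[-1,0,0,-0.0015,0],[-1,0,0,-0.003,0],[-1,0,0,-0.0045,0],[-1,0,0,-0.006,0],[-1,0,0,-0.006,0],[-1,0,0,-0.006,0]]}}

```text
clock: 16.8
tcp_pos: [0.4891, 0.0009, 0.117]
orientation: [-0.328, 1.546, 0.328]
contact_force: [-0.6, 0.1, 0.3]
grip_width: 0.0174
```

Request:
{"name": "play_rows", "arguments": {"plan": [[-1,0,0,-0.001,0],[-1,0,0,-0.002,0],[-1,0,0,-0.003,0],[-1,0,0,-0.0035,0],[-1,0,0,-0.0035,0],[-1,0,0,-0.0035,0]]}}

```text
clock: 17.4
tcp_pos: [0.4891, 0.0009, 0.1135]
orientation: [-0.328, 1.546, 0.328]
contact_force: [0.8, -0.6, 0.2]
grip_width: 0.0177
```

```bash
python3 d.py pics/d3.png; python3 - <<'E'
from h import *
F=[]
for i in range(10):
    F.append(r.get_obs()['contact_force']); r.grab_frame('top')
print(np.mean(F,0),np.std(F,0))
E
```

```text
[0.4891 0.0009 0.1135] [ 0.78 -0.58  0.2 ]
pred origin,tip [[236.8 184.9]
 [238.3 198.8]] spot pred [[237.5 197. ]]
spot 0.67 [237. 197.]
spot 0.66 [257.7 236.2]
spot 0.62 [191.9 218.6]
[0.36571657 0.36986982 0.45632735] [0.426078   0.43168416 0.44718421]
```

View pics/d3.png

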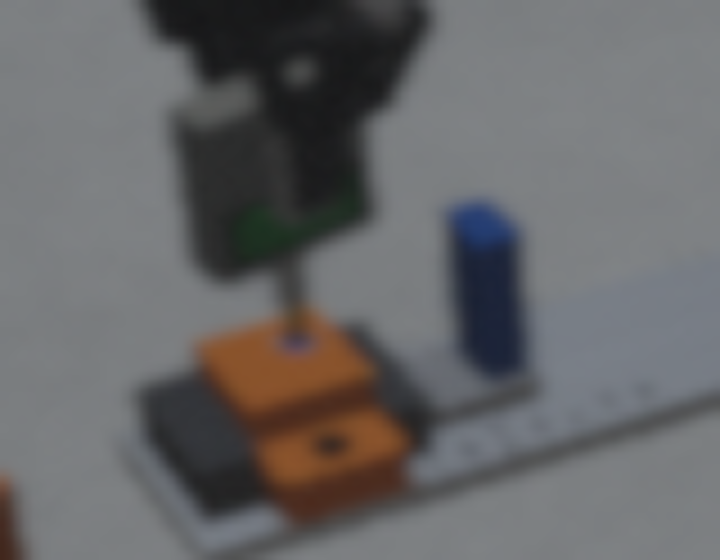

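```bash
python3 - <<'E'
from h import *
print(r.hand_in()); o=r.get_obs(); print(o['clock'],o['tcp_pos'],o['contact_force'],o['grip_width'])
E
```

```text
the job is handed in; nothing more can be done
None
the job is handed in; nothing more can be done
```

I closed the caliper's moving jaw onto the middle-sized orange part. I then lifted the gauge out of its stand and handed the job in while holding it on the blue dot, about 18 s into the 58 s allowed. No verdict is reported.

**Jaws:** The jaw stopped moving while the push rose from about 6 N to about 22 N, and I held it there for half a second. Afterwards the wrist picture showed the part square between both jaws. The grip post measured about 2 mm past its expected shut position, which is within camera calibration error.

**Gauge:**
- **Grip:** I held the gauge with 40 N, and the fingers read about 17.6 mm on the 18 mm case.
- **Upright:** The stem's slope in the scene picture matched a vertical line.
- **Tip position:** The tip was estimated within about 2 mm of the dot's centre, and the last picture showed it on the dot.
- **Plunger:** The height put it about 7 mm in. The averaged force change was about 2.2 N, which suggests 8 to 9 mm. The two differ slightly, but both are inside 3–11 mm.

**Not confirmed:** The network that locates the tip found nothing in the last scene pictures. The tip check therefore rests on my own projection and reading of the enlarged crops. I did not measure the bystanders again at the end, but the arm was never driven near any of them.

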